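Fetch the copper screen from the back of the hook and seat it in the filter's holder

TASK

First move the blue-tabbed and the white-tabbed screens from the crowded hook onto the empty hook; then take the copper screen that hung behind them and slide it down into the slot of the red screen holder, tab up, until it sits fully home. Handle the screens gently: drop none, force none against the hooks or the holder (feel for the slot with light pressure, never over 35 N), leave everything else on the table alone, and let go at the end.

Things in the scene. Friction and masses are not known exactly. Their poses are not given: they have to be found in the camera images.
- screen_copper: Copper screen, copper tab, rearmost on the crowded hook: flat rigid screen, x thickness 8 mm, y width, z up, 0.15-0.3 kg; origin mid lower edge. By height: 0-74 mm mesh frame 56 wide; 74-108 open eye 30 wide for the rod (along x); 108-116 bar, 42 wide; 116-161 grip tab 24 wide, pinch across that width from above. Hung: bar on rod, lower edge 56 mm over table.
- screen_blue: Steel screen with blue tab, middle of the crowded hook at the start: flat rigid screen, x thickness 8 mm, y width, z up, 0.15-0.3 kg; origin mid lower edge. By height: 0-74 mm mesh frame 56 wide; 74-108 open eye 30 wide for the rod (along x); 108-116 bar, 42 wide; 116-161 grip tab 24 wide, pinch across that width from above. Hung: bar on rod, lower edge 56 mm over table.
- screen_white: Steel screen with white tab, foremost on the crowded hook at the start: flat rigid screen, x thickness 8 mm, y width, z up, 0.15-0.3 kg; origin mid lower edge. By height: 0-74 mm mesh frame 56 wide; 74-108 open eye 30 wide for the rod (along x); 108-116 bar, 42 wide; 116-161 grip tab 24 wide, pinch across that width from above. Hung: bar on rod, lower edge 56 mm over table.
- screen_blue_eye (a point): On the blue screen: point under the middle of the bar above the eye, 108 mm above the screen's origin; 164 mm above the stand's origin when hung
- screen_white_eye (a point): On the white screen: point under the middle of the bar above the eye, 108 mm above the screen's origin; 164 mm above the stand's origin when hung
- screen_copper_eye (a point): On the copper screen: point under the middle of the bar above the eye, 108 mm above the screen's origin; 164 mm above the stand's origin when hung
- hook_full: The crowded hook: fixed; origin under middle of its 110 x 100 x 14 mm base. 12 mm post at the origin, 166 mm high; 8 mm rod, axis z 160 mm, runs along own -x to x -135, then up to tip x -145, z 173 (outermost -149, top 177). Screens pass the tip raised 13 to 26 mm. Three screens hang on it, 35 mm apart, copper one 33 mm before the post.
- hook_spare: The empty hook, the same stand: fixed; origin under middle of its 110 x 100 x 14 mm base. 12 mm post at the origin, 166 mm high; 8 mm rod, axis z 160 mm, runs along own -x to x -135, then up to tip x -145, z 173 (outermost -149, top 177). Screens pass the tip raised 13 to 26 mm. 
- holder: Fixed holder: red foot 100 x 184 x 30 mm (x, y, z), origin mid underside; on it a grey carriage 60 x 130 x 55 mm, flat top 85 mm above the table, holding an open-topped sharp-edged slot 17 mm wide in x, 60 mm long in y, 40 mm deep. Slot centred in x. In y the carriage is clamped stiffly anywhere from -20 to +20 mm off the origin: not measured.
- holder_top (a point): Point on the holder above its origin, 85 mm up, level with the carriage's flat top; fixed to the red foot, so it does NOT show the slot's y. A screen enters only within 2 mm of the slot's true y: rest its lower edge lightly on the top and feel along y. Seated, the lower edge is on the slot floor, 45 mm above the table.
- wrench: Bystander: steel open-ended wrench, 150 mm, lying on the table; origin in its underside
- stopper: Bystander: small cork bottle stopper, 34 mm wide, 30 mm high; origin in its underside
- bottle_a: Bystander: clear glass sample bottle, 180 mm high, 56 mm wide; origin in its underside
- bottle_b: Bystander: green glass sample bottle, 180 mm high, 56 mm wide; origin in its underside
- beaker: Bystander: steel cup, 72 mm wide, 80 mm high; origin in its underside
- gasket: Bystander: black rubber ring, 76 mm wide, 12 mm high, flat on the table; origin in its underside
- brush: Bystander: cleaning brush, 160 mm, lying on the table; origin in its underside
Mind the look-alikes: they are no part of the job. What is shaped like the holder but pink is not meant.

How it is judged:
By the outcome, as a careful person would: the job done as asked, in the order asked, and still so for the second after the job is handed in, with the robot touching nothing.
It also fails if it takes over 72 s, if anything falls off the work surface, if the arm or the gripper's body presses on something with over 40 N, if the wrist force passes 120 N, or if a joint passes its speed limit or range.

ROBOT

A 7-joint arm with a two-finger parallel gripper is mounted at the origin on the work surface. World frame = base frame: x ahead of the robot, y to its left, z up, the work surface at z = 0. Lengths are in m, angles in rad, forces in N, time in s.
With the tool pointing down it reaches from about 0.35 to 0.9 m from the base axis. Payload 8.1 kg.
Tool frame: the origin (TCP) lies at the very end of the fingers, on their centre line; the grasp point (between the pads) lies 19 mm behind it (grasp_offset is the distance from the TCP to the grasp point, in m); z points along the fingers, y is the line along which they close (so a half turn about z gives the same grasp; the last joint's range is limited). The gripper opens to 92 mm and grips with 3 to 60 N. Pads are 19 mm wide; open, the fingers measure 130 mm over their backs; the gripper's body (75 mm by 190 mm) begins 47 mm behind the grasp point.
Start: joints at [1.097, 0.434, 0.025, 1.573, -0.012, 1.134, -0.075], TCP at [0.226, -0.583, 0.202] pointing down, gripper open.
Joint ranges: [-2.62, 2.62], [-0.44, 2.09], [-1.27, 1.32], [0.08, 2.57], [-1.32, 4.46], [0.12, 2], [-2.74, 2.74]. Speed limits (rad/s): [2.22, 2.22, 3.01, 3.01, 3.14, 3.14, 3.14].

INTERFACE

Orientations are given as a rotation vector (axis times angle).
In Python, from cell import observe, get_image, camera_params, sign_off, silhouettes, grasp_offset gives the robot as it stands. The module is installed in compiled form; this text tells all that it offers.
- The arm moves only by the tool jog_arm, never from a script. Its argument "motion" is a list that holds one entry, the list of rows, each a list of 7 numbers: the shift along the tool's x, y, z in m, then the turn, a rotation vector about the tool's x, y, z in rad, then the closure, from -1 (fully open) to 1 (shut), so that 0 is half open. In form: [[[dx, dy, dz, wx, wy, wz, hand], ...]]. A call has 1 to 10 rows; each row is the pose to reach, as a shift and turn from the pose commanded when the call began, along the tool's axes at that moment; what a row does not reach only later rows make up. A row lasts 1/12 s, in which the tool goes at most 41.7 mm and 7.16 degrees, less where a joint would pass 70% of its speed; a pose out of reach is approached as far as the arm can. A call with a gripper value outside its range is refused whole. The fingers move at their own pace and stop on an object; "force" is the grip in N (left out, the last holds). Time passes only in rows, so rows that repeat a pose let the fingers close. It gives the time, the measured TCP pose, the force, the opening and the grip force at its end, in the units of the state.
- observe(): the state, without advancing time (a new reading comes with each control period).
- get_image(name): name is "side" or "top" or "wrist"; returns the picture (420x560x3 uint8, red, green, blue); there is no depth.
- camera_params(name): a dict with "vertical_fov" (degrees; the focal length in pixels is half the picture's height over the tangent of half this angle, whatever the lens; pixels are square), "cx", "cy" (the principal point, pixels), "T" (4x4, takes a point from camera to world coordinates). Camera axes: x right, y down, z forward; pixel columns grow to the right and rows downward; lengths in m; the calibration is good to about 2 mm. A picture is of the moment at which its call begins: read the wrist's pose just before it. camera_params takes no time and is no camera call; for the wrist camera it gives the pose at the moment of the call.
- sign_off(): hands the job in; it is judged then, once.
Trained networks look in the newest picture that a camera, given by its name, has taken for a name from the list of things; names that differ only in an ending like _2 or _b are one class to them, and where a whole thing is asked for, a point or a joint stands for the part that bears it (a point fixed in the world has none). Each returns a list of dicts, best first, with "p" (0 to 1); they miss things now and then, are a little off and sometimes report something else, mostly with a low value. They report only what shows in the picture. A call takes as long as a camera call. They do not tell look-alikes from the thing itself.
- silhouettes(query, camera): "mask" (420x560 bool, what is visible of it) and "pixel" ([column, row] in pixels, amid what is visible of it).
The state is a dict: "clock": time; "joints": joint angles; "dq": joint speeds; "joint_efforts": joint torques, N m; "position": TCP position; "ee_rot": TCP orientation; "force": force on the tool from outside, world axes, zero at the start; "ft_torque": the same for the moment, N m; "width": opening from 0.0 (shut) to 1.0 (fully open); "gripper_force": force on a finger pad.
Only numpy, scipy, OpenCV 4.12 (cv2) and the standard library are available. Lean on these libraries where they do the work, as an engineer would, in place of code of your own. Each camera call takes 0.05 s, during which the arm holds its last target. There are 200 camera calls.

## Working session

There is one attempt and no reset: what is moved stays moved. The work goes in short steps, Python scripts to look and compute and a tool call to move; the robot and the scene stay as the last step left them, time stands still between calls to the robot, and variables do not carry over. Pictures are saved under pics/ and viewed, at most 10 in all, crops included, and the job is handed in when it is done.

Besides the shell and the picture viewer there is one more tool, called after ">>>" in YAML: its name, and indented under it one key for each argument. jog_arm: Moves the arm, as the interface text tells. Its arguments: {"type":"object","properties":{"motion":{"type":"array"},"force":{"type":"number"}},"required":["motion"]}

```bash
mkdir -p pics
python3 - <<'E'
from cell import *
import cv2,numpy as np
print(observe(),grasp_offset)
for n in("side","top"):
    im=get_image(n);cv2.imwrite(f"pics/{n}0.png",im[:,:,::-1]);p=camera_params(n);print(n,p)
E
```

```text
{'clock': 0.0, 'joints': array([ 1.0973897 ,  0.43525674,  0.02499406,  1.57412544, -0.01159501,
        1.13398627, -0.07510536]), 'dq': array([ 0.00115049,  0.00030376, -0.00033243, -0.0009577 , -0.00070419,
       -0.00122844, -0.00032506]), 'joint_efforts': array([-1.14885705e-03, -6.67854023e+01,  9.84399877e-01, -3.14460611e+01,
       -6.06582407e-02,  4.31160873e-02,  1.23267605e-04]), 'position': array([ 0.22620346, -0.58202339,  0.20121332]), 'ee_rot': array([-3.08624029e+00, -5.78699207e-01,  7.18992221e-04]), 'force': array([ 0.16601196, -0.16497052,  0.24036243]), 'ft_torque': array([ 0.03115778,  0.0229796 , -0.03345332]), 'gripper_force': 0.0, 'width': 0.9996112345814433} 0.0188
side {'vertical_fov': 52.7724365473742, 'cx': 279.27873390995984, 'cy': 204.8273938403539, 'T': array([[-0.99434213, -0.06958544,  0.0802595 ,  0.51050159],
       [-0.10554857,  0.56210051, -0.82030636,  0.78500973],
       [ 0.01196748, -0.82413645, -0.56626486,  0.70464478],
       [ 0.        ,  0.        ,  0.        ,  1.        ]])}
top {'vertical_fov': 49.03149314588388, 'cx': 282.8081723376262, 'cy': 210.19172927244446, 'T': array([[ 0.02967022, -0.97471667,  0.2214658 ,  0.27380832],
       [-0.99954696, -0.03005285,  0.00164254, -0.02326513],
       [ 0.00505467, -0.2214142 , -0.97516676,  1.48382986],
       [ 0.        ,  0.        ,  0.        ,  1.        ]])}
```

View pics/side0.png

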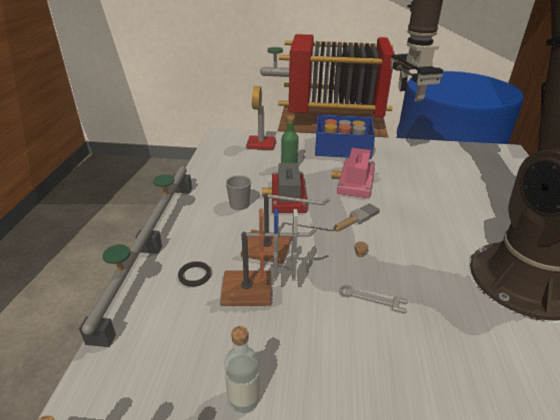

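View pics/top0.png

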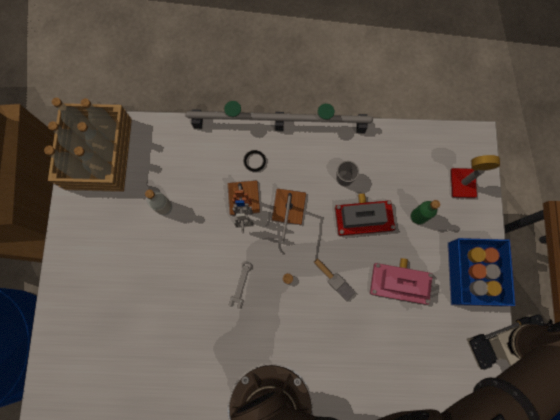

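Side view: crowded hook, base (246,288), with copper (262,235), blue (276,230) and white (296,240) screens. Spare hook base is at (266,247), red holder at (289,190), and the pink look-alike at (357,175). Top view: crowded (243,198), spare (290,205), red holder (365,217), pink (402,283).

Possible confusions: pink vs red holder, and spare vs crowded stand. I choose by colour and by whether screens hang on it.

```bash
cat > h.py <<'E'
from cell import *
import cv2,numpy as np
from scipy.optimize import minimize
from scipy.spatial.transform import Rotation as R
def proj(cam,P,p=None):
    p=p or camera_params(cam);T=p["T"];f=210/np.tan(np.radians(p["vertical_fov"]/2))
    q=(np.atleast_2d(P)-T[:3,3])@T[:3,:3];return np.c_[f*q[:,0]/q[:,2]+p["cx"],f*q[:,1]/q[:,2]+p["cy"]]
def ray(cam,uv,z,p=None):
    p=p or camera_params(cam);T=p["T"];f=210/np.tan(np.radians(p["vertical_fov"]/2))
    d=T[:3,:3]@np.array([(uv[0]-p["cx"])/f,(uv[1]-p["cy"])/f,1]);return T[:3,3]+d*(z-T[2,3])/d[2]
def box(x0,x1,y0,y1,z0,z1): return np.array([[x,y,z] for x in(x0,x1) for y in(y0,y1) for z in(z0,z1)])
HOOK=[box(-.055,.055,-.05,.05,0,.014),box(-.006,.006,-.006,.006,0,.166),box(-.135,0,-.004,.004,.156,.164),box(-.149,-.135,-.004,.004,.158,.177)]
HOLD=[box(-.05,.05,-.092,.092,0,.03)]
def place(B,s):
    c,si=np.cos(s[2]),np.sin(s[2]);return B@np.array([[c,si,0],[-si,c,0],[0,0,1]])+[s[0],s[1],0]
def render(cam,boxes,s,p):
    m=np.zeros((420*2,560*2),np.uint8)
    for b in boxes: cv2.fillConvexPoly(m,cv2.convexHull(np.round(2*proj(cam,place(b,s),p)).astype(np.int32)),1)
    return m>0
E
python3 - <<'E'
from h import *
S={}
for c in("side","top"):
    get_image(c)
    for q in("hook_full","holder","screen_copper","screen_blue","screen_white"):
        for d in silhouettes(q,c)[:4]:
            m=d["mask"];ys,xs=np.where(m)
            z={"hook_full":.08,"holder":.04}.get(q,.13)
            print(c,q,round(d["p"],2),np.round(d["pixel"]),m.sum(),xs.min(),xs.max(),ys.min(),ys.max(),ray(c,d["pixel"],z).round(3))
            S[f"{c}-{q}-{int(d['pixel'][0])}-{int(d['pixel'][1])}"]=m
np.savez("masks.npz",**S)
a=cv2.imread("pics/side0.png")[160:320,200:400];b=cv2.imread("pics/top0.png")[140:300,210:410]
cv2.imwrite("pics/crop.png",np.hstack([cv2.resize(x,None,fx=2,fy=3.0 if 0 else 2,interpolation=2) for x in(a,b)]))
E
```

```text
side hook_full 0.73 [277. 243.] 299 273 278 211 278 [0.588 0.035 0.08 ]
side hook_full 0.64 [247. 282.] 2146 220 315 228 305 [0.634 0.167 0.08 ]
side holder 0.77 [289. 192.] 1443 262 306 163 212 [ 0.583 -0.249  0.04 ]
side holder 0.6 [295. 246.] 373 291 297 209 279 [ 0.549 -0.006  0.04 ]
side holder 0.59 [355. 174.] 1419 332 374 148 197 [ 0.388 -0.377  0.04 ]
side screen_copper 0.64 [263. 237.] 231 259 263 210 277 [0.614 0.079 0.13 ]
side screen_blue 0.64 [276. 241.] 231 274 278 209 279 [0.584 0.09  0.13 ]
side screen_white 0.57 [293. 245.] 294 291 297 211 277 [0.548 0.096 0.13 ]
top hook_full 0.75 [248. 188.] 542 228 258 181 229 [0.661 0.092 0.08 ]
top holder 0.78 [400. 280.] 2036 369 431 258 304 [ 0.391 -0.394  0.04 ]
top holder 0.67 [365. 217.] 1840 335 394 194 235 [ 0.588 -0.286  0.04 ]
top screen_copper 0.72 [240. 195.] 159 233 250 190 204 [0.626 0.112 0.13 ]
top screen_blue 0.47 [241. 211.] 189 234 252 201 214 [0.574 0.105 0.13 ]
top screen_blue 0.23 [239. 198.] 120 233 249 191 203 [0.613 0.113 0.13 ]
top screen_white 0.52 [240. 222.] 175 234 251 214 227 [0.542 0.106 0.13 ]
```

View pics/crop.png

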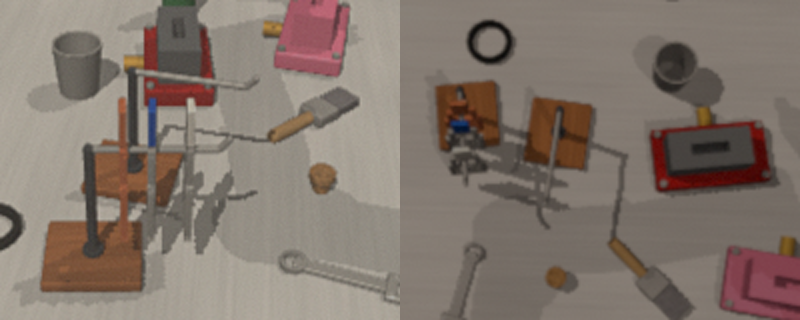

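```bash
cat > fit.py <<'E'
from h import *
from scipy.optimize import least_squares
a,b=.055,.05
D={"full":[("s",89,147,0,0,.166),("s",232,137,-.147,0,.177),("s",50,222,a,-b,.014),("s",140,222,-a,-b,.014),("s",42,284,a,b,.014),("s",143,284,-a,b,.014),
 ("t",437,88,a,b,.014),("t",496,81,a,-b,.014),("t",499,147,-a,-b,.014),("t",441,152,-a,b,.014),("t",465,182,-.149,0,.173)],
"spare":[("s",132,69,0,0,.166),("s",257,78,-.147,0,.177),("s",100,141,a,-b,.014),("s",184,147,-a,-b,.014),("s",81,196,a,b,.014),("s",165,204,-a,b,.014),
 ("t",530,98,a,b,.014),("t",594,105,a,-b,.014),("t",525,162,-a,b,.014),("t",587,170,-a,-b,.014),("t",548,228,-.149,0,.173),("t",560,108,0,0,.166)],
"holder":[("s",144,97,.05,.092,.03),("s",214,97,-.05,.092,.03),("t",651,131,.05,.092,.03),("t",766,121,.05,-.092,.03),("t",655,190,-.05,.092,.03),("t",773,183,-.05,-.092,.03)]}
ps={"s":camera_params("side"),"t":camera_params("top")}
for n,L in D.items():
    def f(s):
        r=[]
        for c,u,v,*X in L:
            uv=np.array([200+u/2,160+v/2] if c=="s" else [210+(u-400)/2,140+v/2])
            r.append(proj(c,place(np.array([X]),s),ps[c])[0]-uv)
        return np.ravel(r)
    s=least_squares(f,[.6,0,0],loss="soft_l1").x;print(n,s.round(4),np.degrees(s[2]).round(1));print(f(s).reshape(-1,2).round(1).tolist())
E
python3 fit.py
python3 - <<'E'
from h import *
o=observe();print(R.from_rotvec(o["ee_rot"]).as_matrix().round(3))
# screens: plane y unknown; side mask centers
M=np.load("masks.npz")
for k in M:
    if "screen" in k:
        ys,xs=np.where(M[k]);print(k,xs[ys<ys.min()+6].mean(),ys.min(),xs[ys>ys.max()-6].mean(),ys.max())
E
```

```text
full [0.6465 0.1117 0.1221] 7.0
[[0.3, -1.4], [0.7, -0.7], [-0.3, -1.1], [1.5, -1.2], [-0.5, 0.1], [0.1, -0.1], [-1.8, -1.2], [-1.3, -0.3], [-0.1, -1.1], [-1.6, -0.9], [-0.2, 2.6]]
spare [ 0.6217 -0.0388 -0.0839] -4.8
[[0.4, -1.2], [1.2, -2.5], [0.5, -1.5], [-0.7, 0.8], [0.1, -4.6], [2.0, -2.6], [0.2, -0.6], [-1.7, -0.7], [-1.2, -0.2], [-1.7, -0.8], [-0.4, -10.4], [-0.7, 0.4]]
holder [ 0.5863 -0.2871  0.0975] 5.6
[[-0.2, -3.9], [0.3, -3.3], [-0.2, -0.7], [-1.5, 0.7], [0.7, 0.2], [-1.2, -0.1]]
[[ 0.932  0.362  0.   ]
 [ 0.362 -0.932 -0.   ]
 [-0.     0.    -1.   ]]
side-screen_copper-263-237 260.42857142857144 210 261.5 277
side-screen_blue-276-241 275.9583333333333 209 275.4 279
side-screen_white-292-244 295.14285714285717 211 293.2857142857143 277
top-screen_copper-239-194 239.60714285714286 190 243.94444444444446 204
top-screen_blue-240-211 240.90625 201 243.62222222222223 214
top-screen_blue-238-198 239.10714285714286 191 242.69387755102042 203
top-screen_white-240-221 241.6769230769231 214 242.72 227
```

```bash
sed -i 's/("t",548,228,-.149,0,.173)/("t",541,209,-.149,0,.173)/;s/("s",144,97,.05,.092,.03),("s",214,97,-.05,.092,.03)/("s",144,104,.05,.092,0),("s",214,104,-.05,.092,0)/' fit.py; python3 fit.py
cat >> h.py <<'E'
def goal(pos,yaw,wide=True):
    """motion from the measured pose to TCP pos, tool down, closing axis along local y of a thing with this yaw"""
    o=observe();A=R.from_rotvec(o["ee_rot"]).as_matrix()
    c,s=np.cos(yaw),np.sin(yaw);B=np.array([[c,s,0],[s,-c,0],[0,0,-1.]]) # tool x = own x, tool y = own -y
    print("now",o["clock"],o["position"].round(4),"F",o["force"].round(2),"w",round(o["width"],3))
    d=(A.T@(np.array(pos)-o["position"])).round(4);w=R.from_matrix(A.T@B).as_rotvec().round(4);print("shift",d,"turn",w);return d,w
E
python3 -c "
from h import *
goal([.544,.099,.30],.122)"
```

```text
full [0.6465 0.1117 0.1221] 7.0
[[0.3, -1.4], [0.7, -0.7], [-0.3, -1.1], [1.5, -1.2], [-0.5, 0.1], [0.1, -0.1], [-1.8, -1.2], [-1.3, -0.3], [-0.1, -1.1], [-1.6, -0.9], [-0.2, 2.6]]
spare [ 0.6217 -0.0368 -0.1134] -6.5
[[0.3, -0.7], [1.0, -1.0], [1.1, -1.3], [-0.3, 1.7], [-0.4, -4.6], [1.2, -1.7], [0.2, -1.0], [-1.9, -0.3], [-2.2, -0.7], [-2.8, -0.4], [0.9, -1.1], [-1.4, 0.4]]
holder [ 0.5864 -0.2904  0.1015] 5.8
[[0.0, 0.7], [-0.1, 1.1], [0.7, -0.6], [-0.5, 0.6], [1.8, 0.2], [-0.2, -0.3]]
now 0.7 [ 0.2264 -0.5826  0.2021] F [-0.3  -0.44 -0.28] w 0.998
shift [ 0.5429 -0.5202 -0.098 ] turn [ 1.000e-04 -0.000e+00  2.487e-01]
```

>>> jog_arm:
  motion:
    - [[0.02,-0.02,-0.04,0,0,0,-0.3],[0.05,-0.05,-0.07,0,0,0.05,-0.3],[0.08,-0.08,-0.098,0,0,0.1,-0.3],[0.11,-0.11,-0.098,0,0,0.15,-0.3],[0.14,-0.14,-0.098,0,0,0.2,-0.3],[0.17,-0.17,-0.098,0,0,0.2487,-0.3],[0.2,-0.2,-0.098,0,0,0.2487,-0.3],[0.23,-0.23,-0.098,0,0,0.2487,-0.3],[0.26,-0.26,-0.098,0,0,0.2487,-0.3],[0.29,-0.28,-0.098,0,0,0.2487,-0.3]]
  force: 20

```text
clock: 1.53
position: [0.3843, -0.2332, 0.3005]
ee_rot: [3.135, 0.191, 0.001]
force: [1.0, -1.3, 1.1]
width: 0.65
gripper_force: 0.0
```

```bash
python3 -c "
from h import *
goal([.54,.099,.30],.122)"
```

```text
now 1.5333 [ 0.3843 -0.2332  0.3005] F [ 1.01 -1.27  1.06] w 0.65
shift [ 1.949e-01 -3.108e-01  3.000e-04] turn [ 0.0008 -0.0004 -0.0004]
```

>>> jog_arm:
  motion:
    - [[0.02,-0.03,0,0,0,0,-0.3],[0.04,-0.065,0,0,0,0,-0.3],[0.06,-0.1,0,0,0,0,-0.3],[0.08,-0.135,0,0,0,0,-0.3],[0.1,-0.17,0,0,0,0,-0.3],[0.12,-0.205,0,0,0,0,-0.3],[0.14,-0.24,0,0,0,0,-0.3],[0.16,-0.275,0,0,0,0,-0.3],[0.182,-0.2956,0,0,0,0,-0.3],[0.182,-0.2956,0,0,0,0,-0.3]]

```text
clock: 2.37
position: [0.5309, 0.0868, 0.2998]
ee_rot: [-3.132, -0.202, -0.002]
force: [-0.2, -0.5, -0.3]
width: 0.652
gripper_force: 0.0
```

```bash
python3 -c "
from h import *
goal([.54,.099,.30],.122)
im=get_image('wrist');cv2.imwrite('pics/w1.png',im[:,:,::-1]);p=camera_params('wrist');print(p)
im2=im.copy()
for b in HOOK:
  for s in ([.6465,.1117,.1221],[.6217,-.0368,-.1134]):
    cv2.polylines(im2,[cv2.convexHull(proj('wrist',place(b,s),p).astype(np.int32))],True,(255,0,0))
cv2.imwrite('pics/w1.png',im2[:,:,::-1])
for q in ('screen_white','screen_blue','screen_copper'):
  for d in silhouettes(q,'wrist')[:2]: print(q,d['p'],d['pixel'],cv2.minAreaRect(np.argwhere(d['mask'])[:,::-1].astype(np.float32)))
"
```

```text
now 2.3667 [0.5309 0.0868 0.2998] F [-0.23 -0.47 -0.25] w 0.652
shift [ 0.0106 -0.0109 -0.0002] turn [-0.0034 -0.0012  0.0071]
{'vertical_fov': 67.59027896301373, 'cx': 280.07572887779725, 'cy': 203.23675996594312, 'T': array([[ 1.25465214e-01, -9.46434954e-01, -2.97522031e-01,
         6.10447097e-01],
       [-9.92098006e-01, -1.19740436e-01, -3.74669872e-02,
         9.34411439e-02],
       [-1.65351491e-04,  2.99871817e-01, -9.53979489e-01,
         4.83162140e-01],
       [ 0.00000000e+00,  0.00000000e+00,  0.00000000e+00,
         1.00000000e+00]])}
screen_white 0.92 [274.4, 170.8] ((273.7131652832031, 170.11611938476562), (33.76237106323242, 47.20903778076172), 87.61405944824219)
screen_white 0.4 [538.2, 50.5] ((530.0, 39.999996185302734), (57.99999237060547, 61.99999237060547), -0.0)
screen_blue 0.72 [271.6, 132.4] ((273.0, 133.0), (20.0, 50.0), 90.0)
screen_copper 0.64 [271.3, 100.3] ((273.0, 101.0), (10.0, 52.0), 90.0)
```

View pics/w1.png

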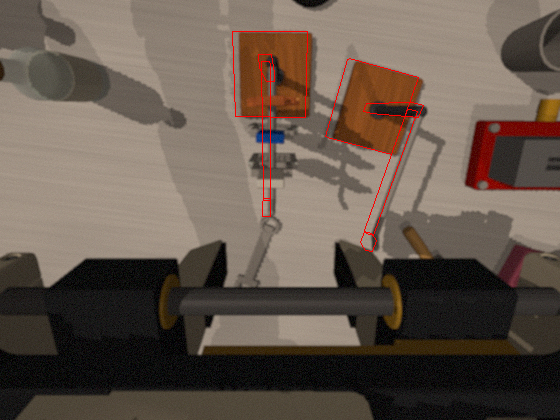

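Wrist view: white tab (270,182), blue (270,136) and copper (272,100) lie along the crowded rod. The model overlay sits about 5 px left of that rod. Spare post top is at (421,110) and its tip at (368,240). The red holder is at the right (530,155). I'll refine from a settled, enlarged picture.

```bash
python3 -c "
from h import *
goal([.54,.099,.30],.122)
p=camera_params('wrist');im=get_image('wrist');np.savez('w2.npz',im=im,T=p['T'])
print(p['T'][:3,3])
c=cv2.resize(im[20:260,225:525],None,fx=2.5,fy=2.5,interpolation=2);cv2.imwrite('pics/w2.png',c[:,:,::-1])"
```

```text
now 2.5667 [0.5288 0.0792 0.2999] F [ 0.04 -0.67  0.08] w 0.652
shift [ 0.0135 -0.0183 -0.0002] turn [ 0.0007  0.0006 -0.0011]
[0.60951638 0.08895336 0.48340664]
```

View pics/w2.png

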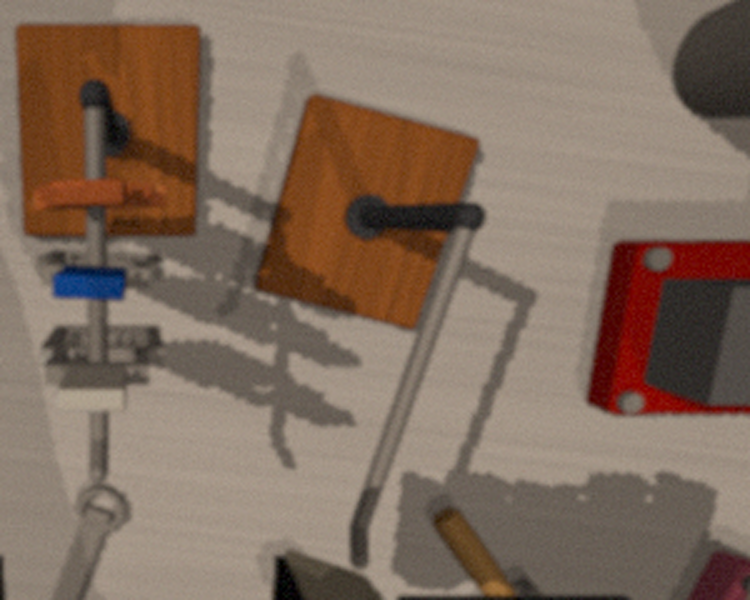

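Crop: crowded post top (93,92), white tab (91,390), blue tab (90,283), copper (80,193). Spare post top is at (470,216) and its tip at (359,560).

```bash
cat > fit2.py <<'E'
exec(open("fit.py").read().split("ps=")[0])
pw=camera_params("wrist");pw["T"]=np.load("w2.npz")["T"]
ps={"s":camera_params("side"),"t":camera_params("top"),"w":pw}
W={"full":[(93,92,0,0,.166),(17,27,a,b,.014),(199,25,a,-b,.014),(24,236,-a,b,.014),(195,235,-a,-b,.014)],
"spare":[(470,216,0,0,.166),(313,95,a,b,.014),(481,142,a,-b,.014),(257,286,-a,b,.014),(415,328,-a,-b,.014),(359,560,-.147,0,.175)]}
nm={"s":"side","t":"top","w":"wrist"}
for n in W:
    for L in (D[n],[("w",)+t for t in W[n]]):
        def f(s):
            r=[]
            for c,u,v,*X in L:
                uv=np.array({"s":[200+u/2,160+v/2],"t":[210+(u-400)/2,140+v/2],"w":[225+u/2.5,20+v/2.5]}[c])
                r.append(proj(nm[c],place(np.array([X]),s),ps[c])[0]-uv)
            return np.ravel(r)
        s=least_squares(f,[.6,0,0],loss="soft_l1").x;print(n,s.round(4),np.degrees(s[2]).round(1));print(f(s).reshape(-1,2).round(1).tolist())
for n,u,v,z in(("white",91,390,.21),("blue",90,283,.21)):
    print(n,ray("wrist",[225+u/2.5,20+v/2.5],z,pw).round(4))
E
python3 fit2.py
```

```text
full [0.6465 0.1117 0.1221] 7.0
[[0.3, -1.4], [0.7, -0.7], [-0.3, -1.1], [1.5, -1.2], [-0.5, 0.1], [0.1, -0.1], [-1.8, -1.2], [-1.3, -0.3], [-0.1, -1.1], [-1.6, -0.9], [-0.2, 2.6]]
full [0.6485 0.1092 0.1224] 7.0
[[0.4, 1.1], [-1.6, -1.7], [0.5, -1.1], [-0.6, 0.3], [0.4, 0.5]]
spare [ 0.6217 -0.0368 -0.1134] -6.5
[[0.3, -0.7], [1.0, -1.0], [1.1, -1.3], [-0.3, 1.7], [-0.4, -4.6], [1.2, -1.7], [0.2, -1.0], [-1.9, -0.3], [-2.2, -0.7], [-2.8, -0.4], [0.9, -1.1], [-1.4, 0.4]]
spare [ 0.6234 -0.0415 -0.1247] -7.1
[[1.9, 0.1], [-0.7, -2.3], [0.7, -2.0], [-1.2, 0.9], [-0.1, 0.6], [-0.4, 1.2]]
white [0.5474 0.0976 0.21  ]
blue [0.5844 0.1017 0.21  ]
```

```bash
python3 -c "
from h import *
goal([.546,.0975,.18],.122)"
```

```text
now 2.6167 [0.5288 0.0789 0.3   ] F [ 0.34  0.09 -0.47] w 0.65
shift [ 0.0193 -0.0165  0.12  ] turn [ 0.0008  0.0002 -0.0018]
```

>>> jog_arm:
  motion:
    - [[0.0193,-0.0165,0,0,0,0,-0.3],[0.0193,-0.0165,0.03,0,0,0,-0.3],[0.0193,-0.0165,0.06,0,0,0,-0.3],[0.0193,-0.0165,0.09,0,0,0,-0.3],[0.0193,-0.0165,0.12,0,0,0,-0.3],[0.0193,-0.0165,0.12,0,0,0,-0.3],[0.0193,-0.0165,0.12,0,0,0,1],[0.0193,-0.0165,0.12,0,0,0,1],[0.0193,-0.0165,0.12,0,0,0,1],[0.0193,-0.0165,0.12,0,0,0,1]]
  force: 25

```text
clock: 3.45
position: [0.5474, 0.0992, 0.182]
ee_rot: [-3.135, -0.191, -0.005]
force: [0.4, 0.7, 0.2]
width: 0.407
gripper_force: 0.0
```

```bash
python3 -c "
from h import *
goal([.546,.0975,.18],.122)"
```

```text
now 3.45 [0.5474 0.0992 0.182 ] F [0.45 0.65 0.2 ] w 0.407
shift [-0.0016  0.0015  0.002 ] turn [-0.0001 -0.0033 -0.0004]
```

Keep closing.

>>> jog_arm:
  motion:
    - [[0,0,0,0,0,0,1],[0,0,0,0,0,0,1],[0,0,0,0,0,0,1],[0,0,0,0,0,0,1],[0,0,0,0,0,0,1]]

```text
clock: 3.87
position: [0.5469, 0.099, 0.1807]
ee_rot: [3.136, 0.191, 0.002]
force: [-0.4, -1.5, 6.0]
width: 0.254
gripper_force: 25.0
```

```bash
python3 -c "
from h import *
goal([.546,.0975,.18],.122)"
```

```text
now 3.8667 [0.5469 0.099  0.1807] F [-0.41 -1.5   5.99] w 0.254
shift [-0.001   0.0014  0.0007] turn [ 0.0003 -0.0013 -0.0002]
```

>>> jog_arm:
  motion:
    - [[0,0,-0.01,0,0,0,1],[0,0,-0.02,0,0,0,1],[0,0,-0.02,0,0,0,1],[0,0,-0.02,0,0,0,1]]

```text
clock: 4.2
position: [0.5467, 0.0994, 0.2008]
ee_rot: [-3.135, -0.192, -0.002]
force: [0.2, -0.1, -2.9]
width: 0.254
gripper_force: 25.0
```

```bash
python3 -c "
from h import *
goal([.546,.0975,.2],.122)
im=get_image('side');cv2.imwrite('pics/s2.png',cv2.resize(im[150:320,190:390],None,fx=3,fy=3)[:,:,::-1])"
```

```text
now 4.2 [0.5467 0.0994 0.2008] F [ 0.21 -0.07 -2.85] w 0.254
shift [-0.0009  0.0018  0.0008] turn [-0.0002 -0.0014  0.0001]
```

View pics/s2.png

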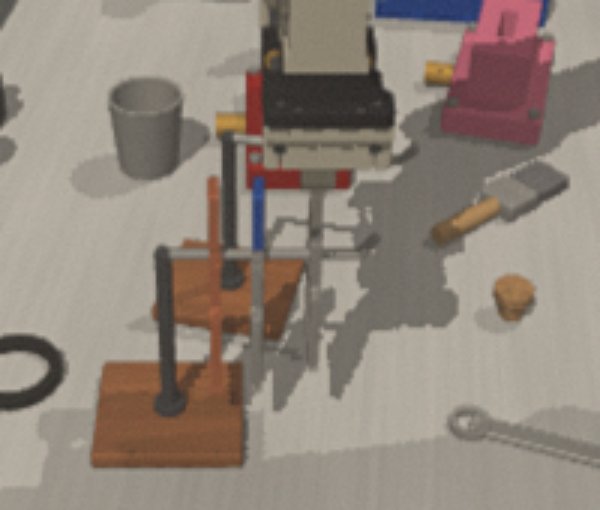

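Screen white is lifted clear (312,280) and its load of 2.9 N is in the gripper. Sliding it out past the tip, then to the spare hook.

>>> jog_arm:
  motion:
    - [[-0.02,0,0,0,0,0,1],[-0.045,0,0,0,0,0,1],[-0.07,0,0,0,0,0,1],[-0.085,0,0,0,0,0,1],[-0.09,0.01,0,0,0,0,1],[-0.1,0.035,0,0,0,0.06,1],[-0.11,0.065,0,0,0,0.16,1],[-0.12,0.1,0,0,0,0.244,1],[-0.121,0.103,0,0,0,0.244,1],[-0.121,0.103,0,0,0,0.244,1]]

```text
clock: 5.08
position: [0.4379, -0.0203, 0.1997]
ee_rot: [3.134, -0.198, -0.001]
force: [-0.2, 0.5, -2.9]
width: 0.258
gripper_force: 25.0
```

>>> jog_arm:
  motion:
    - [[0,0,0,0,0,0,1],[0,0,0,0,0,0,1]]

```text
clock: 5.25
position: [0.4388, -0.0166, 0.1999]
ee_rot: [-3.135, 0.188, 0.0]
force: [0.3, -0.5, -1.4]
width: 0.253
gripper_force: 25.0
```

```bash
python3 -c "
from h import *
goal([.4394,-.0174,.2],-.122)
p=camera_params('wrist')
im=get_image('wrist').copy()
for b in HOOK: cv2.polylines(im,[cv2.convexHull(proj('wrist',place(b,[.623,-.040,-.122]),p).astype(np.int32))],True,(255,0,0))
cv2.imwrite('pics/w3.png',im[:,:,::-1])"
```

```text
now 5.25 [ 0.4388 -0.0166  0.1999] F [ 0.28 -0.53 -1.4 ] w 0.253
shift [ 0.0007  0.0007 -0.0001] turn [-0.0006  0.0001  0.0023]
```

View pics/w3.png

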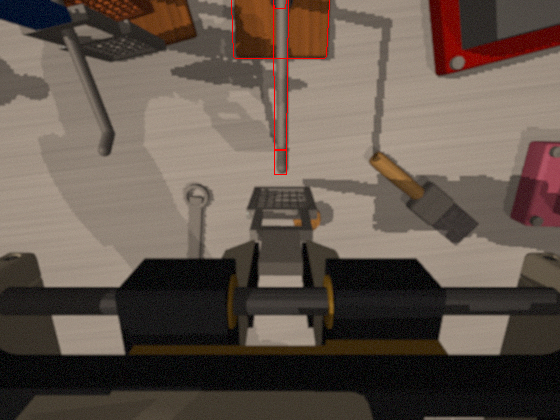

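Overlay matches the spare rod (281,20–172) and the screen is centred below it (283,230). Sliding in.

>>> jog_arm:
  motion:
    - [[0.015,0.0007,0,0,0,0,1],[0.03,0.0007,0,0,0,0,1],[0.05,0.0007,0,0,0,0,1],[0.07,0.0007,0,0,0,0,1],[0.09,0.0007,0,0,0,0,1],[0.11,0.0007,0,0,0,0,1],[0.13,0.0007,0,0,0,0,1],[0.145,0.0007,0,0,0,0,1],[0.145,0.0007,0,0,0,0,1],[0.145,0.0007,0,0,0,0,1]]

```text
clock: 6.13
position: [0.5828, -0.0349, 0.1993]
ee_rot: [-3.135, 0.189, 0.002]
force: [-0.2, 0.8, -2.0]
width: 0.255
gripper_force: 25.0
```

>>> jog_arm:
  motion:
    - [[0,0,0.007,0,0,0,1],[0,0,0.014,0,0,0,1],[0,0,0.018,0,0,0,1],[0,0,0.0195,0,0,0,1],[0,0,0.0195,0,0,0,1]]

```text
clock: 6.55
position: [0.5824, -0.0361, 0.1808]
ee_rot: [3.136, -0.191, 0.001]
force: [-1.2, 0.5, 2.4]
width: 0.257
gripper_force: 25.0
```

>>> jog_arm:
  motion:
    - [[0,0,0,0,0,0,-0.3],[0,0,0,0,0,0,-0.3],[0,0,0,0,0,0,-0.3],[0,0,0,0,0,0,-0.3],[0,0,-0.02,0,0,0,-0.3],[0,0,-0.05,0,0,0,-0.3],[0,0,-0.085,0,0,0,-0.3],[0,0,-0.1,0,0,0,-0.3],[0,0,-0.1,0,0,0,-0.3],[0,0,-0.1,0,0,0,-0.3]]

```text
clock: 7.38
position: [0.583, -0.0362, 0.2812]
ee_rot: [3.136, -0.192, 0.003]
force: [-0.5, 0.9, -1.0]
width: 0.648
gripper_force: 0.0
```

```bash
python3 -c "
from h import *
goal([.582,.103,.28],.122)
p=camera_params('wrist')
im=get_image('wrist').copy();np.savez('w4.npz',im=im,T=p['T'])
for s in ([.623,-.040,-.122],[.648,.110,.122]):
  for b in HOOK: cv2.polylines(im,[cv2.convexHull(proj('wrist',place(b,s),p).astype(np.int32))],True,(255,0,0))
cv2.imwrite('pics/w4.png',im[:,:,::-1])"
```

```text
now 7.3833 [ 0.583  -0.0362  0.2812] F [-0.48  0.86 -1.04] w 0.648
shift [-0.0179 -0.138   0.0012] turn [ 1.000e-04 -1.900e-03 -2.441e-01]
```

View pics/w4.png

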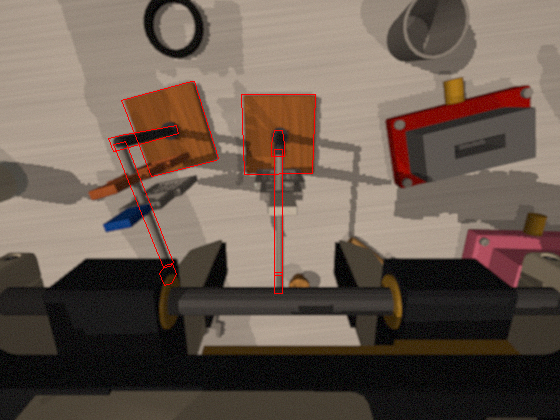

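White hangs on the spare rod (280,195). Blue (128,218) and copper (140,175) are still on the crowded one. Next blue.

>>> jog_arm:
  motion:
    - [[-0.004,-0.03,0,0,0,-0.06,-0.3],[-0.008,-0.065,0,0,0,-0.16,-0.3],[-0.012,-0.1,0,0,0,-0.244,-0.3],[-0.0179,-0.137,0,0,0,-0.244,-0.3],[-0.0179,-0.137,0,0,0,-0.244,-0.3],[-0.0179,-0.137,0,0,0,-0.244,-0.3]]

```text
clock: 7.93
position: [0.5802, 0.1048, 0.2789]
ee_rot: [-3.134, -0.199, 0.004]
force: [0.2, -1.3, 0.5]
width: 0.648
gripper_force: 0.0
```

```bash
python3 -c "
from h import *
goal([.582,.102,.18],.122)"
```

```text
now 7.9333 [0.5802 0.1048 0.2789] F [ 0.19 -1.26  0.53] w 0.648
shift [0.0017 0.0031 0.0989] turn [-0.0009  0.0026  0.005 ]
```

>>> jog_arm:
  motion:
    - [[0,0,0.025,0,0,0,-0.3],[0,0,0.05,0,0,0,-0.3],[0,0,0.08,0,0,0,-0.3],[0,0,0.1,0,0,0,-0.3],[0,0,0.1,0,0,0,-0.1],[0,0,0.1,0,0,0,1],[0,0,0.1,0,0,0,1],[0,0,0.1,0,0,0,1],[0,0,0.1,0,0,0,1],[0,0,0.1,0,0,0,1]]

```text
clock: 8.77
position: [0.582, 0.102, 0.1816]
ee_rot: [-3.136, -0.191, -0.003]
force: [0.1, 1.3, -0.4]
width: 0.262
gripper_force: 0.4
```

>>> jog_arm:
  motion:
    - [[0,0,0,0,0,0,1],[0,0,0,0,0,0,1],[0,0,0,0,0,0,1],[0,0,0,0,0,0,1]]

```text
clock: 9.1
position: [0.5821, 0.1023, 0.1814]
ee_rot: [-3.135, -0.192, -0.003]
force: [-0.3, 0.8, 7.3]
width: 0.258
gripper_force: 25.0
```

>>> jog_arm:
  motion:
    - [[0,0,-0.01,0,0,0,1],[0,0,-0.02,0,0,0,1],[0,0,-0.02,0,0,0,1],[0,0,-0.02,0,0,0,1]]

```text
clock: 9.43
position: [0.5819, 0.102, 0.2013]
ee_rot: [-3.136, -0.191, -0.002]
force: [0.1, -0.3, -2.6]
width: 0.257
gripper_force: 25.0
```

```bash
python3 -c "
from h import *
goal([.4394,-.0174,.2],-.122)"
```

```text
now 9.4333 [0.5819 0.102  0.2013] F [ 0.11 -0.27 -2.57] w 0.257
shift [-0.1559  0.1012  0.0011] turn [-1.000e-04 -1.300e-03  2.439e-01]
```

>>> jog_arm:
  motion:
    - [[-0.02,0,0,0,0,0,1],[-0.045,0,0,0,0,0,1],[-0.07,0,0,0,0,0,1],[-0.095,0,0,0,0,0,1],[-0.12,0,0,0,0,0,1],[-0.128,0.01,0,0,0,0,1],[-0.136,0.035,0,0,0,0.06,1],[-0.146,0.065,0,0,0,0.16,1],[-0.156,0.099,0,0,0,0.244,1],[-0.156,0.1012,0,0,0,0.244,1]]

```text
clock: 10.27
position: [0.437, -0.0241, 0.2]
ee_rot: [3.131, -0.21, -0.003]
force: [0.0, -0.7, -1.6]
width: 0.253
gripper_force: 25.0
```

>>> jog_arm:
  motion:
    - [[0,0,0,0,0,0,1],[0,0,0,0,0,0,1],[0,0,0,0,0,0,1]]

```text
clock: 10.52
position: [0.439, -0.0163, 0.2004]
ee_rot: [-3.135, 0.188, 0.0]
force: [0.3, 0.4, -1.9]
width: 0.255
gripper_force: 25.0
```

```bash
python3 -c "
from h import *
goal([.4394,-.0174,.2],-.122)"
```

```text
now 10.5167 [ 0.439  -0.0163  0.2004] F [ 0.3   0.45 -1.94] w 0.255
shift [0.0005 0.001  0.0004] turn [-0.0005  0.0001  0.0022]
```

>>> jog_arm:
  motion:
    - [[0.015,0.001,0,0,0,0,1],[0.03,0.001,0,0,0,0,1],[0.05,0.001,0,0,0,0,1],[0.07,0.001,0,0,0,0,1],[0.09,0.001,0,0,0,0,1],[0.095,0.001,0,0,0,0,1],[0.095,0.001,0.007,0,0,0,1],[0.095,0.001,0.014,0,0,0,1],[0.095,0.001,0.018,0,0,0,1],[0.095,0.001,0.02,0,0,0,1]]

```text
clock: 11.35
position: [0.533, -0.0295, 0.181]
ee_rot: [-3.136, 0.19, -0.002]
force: [-2.0, -0.4, 19.8]
width: 0.253
gripper_force: 25.0
```

>>> jog_arm:
  motion:
    - [[0,0,0,0,0,0,1],[0,0,0,0,0,0,1]]

```text
clock: 11.52
position: [0.5327, -0.0295, 0.1813]
ee_rot: [3.136, -0.19, 0.002]
force: [-1.0, 0.1, 7.4]
width: 0.256
gripper_force: 25.0
```

>>> jog_arm:
  motion:
    - [[0,0,0,0,0,0,-0.3],[0,0,0,0,0,0,-0.3],[0,0,0,0,0,0,-0.3],[0,0,0,0,0,0,-0.3],[0,0,-0.02,0,0,0,-0.3],[0,0,-0.05,0,0,0,-0.3],[0,0,-0.085,0,0,0,-0.3],[0,0,-0.1,0,0,0,-0.3],[0,0,-0.1,0,0,0,-0.3],[0,0,-0.1,0,0,0,-0.3]]

```text
clock: 12.35
position: [0.5334, -0.03, 0.2811]
ee_rot: [3.136, -0.192, 0.003]
force: [-0.2, -0.4, -1.6]
width: 0.651
gripper_force: 0.0
```

```bash
python3 -c "
from h import *
goal([.6155,.1065,.28],.122)
import numpy as np
p=camera_params('wrist');im=get_image('wrist')
for q in ('screen_white','screen_blue','screen_copper'):
  for d in silhouettes(q,'wrist')[:1]: print(q,d['p'],d['pixel'],ray('wrist',d['pixel'],.19,p).round(3))
im=get_image('side')
for q in ('screen_white','screen_blue','screen_copper'):
  for d in silhouettes(q,'side')[:1]: print(q,d['p'],d['pixel'],np.argwhere(d['mask']).min(0),np.argwhere(d['mask']).max(0))
"
```

```text
now 12.35 [ 0.5334 -0.03    0.2811] F [-0.23 -0.45 -1.63] w 0.651
shift [ 0.0649 -0.1455  0.0012] turn [ 2.00e-04 -1.60e-03 -2.44e-01]
screen_white 0.83 [281.5, 142.7] [ 0.583 -0.038  0.19 ]
screen_blue 0.7 [278.8, 189.4] [ 0.542 -0.03   0.19 ]
screen_copper 0.69 [128.7, 123.5] [0.615 0.089 0.19 ]
screen_white 0.74 [284.9, 205.4] [175 279] [239 287]
screen_blue 0.65 [302.1, 201.4] [178 300] [239 308]
screen_copper 0.72 [285.7, 207.0] [174 279] [239 287]
```

>>> jog_arm:
  motion:
    - [[0.015,-0.03,0,0,0,-0.06,-0.3],[0.03,-0.065,0,0,0,-0.16,-0.3],[0.045,-0.1,0,0,0,-0.244,-0.3],[0.0645,-0.1455,0,0,0,-0.244,-0.3],[0.0645,-0.1455,0,0,0,-0.244,-0.3],[0.0645,-0.1455,0,0,0,-0.244,-0.3],[0.0645,-0.1455,0,0,0,-0.244,-0.3]]

```text
clock: 13.33
position: [0.6146, 0.1067, 0.2798]
ee_rot: [3.135, 0.193, -0.002]
force: [-0.3, -0.1, 0.8]
width: 0.65
gripper_force: 0.0
```

```bash
python3 -c "
from h import *
goal([.6155,.1062,.18],.122)
im=get_image('wrist');p=camera_params('wrist')
for d in silhouettes('screen_copper','wrist')[:1]: print(d['p'],d['pixel'],ray('wrist',d['pixel'],.19,p).round(3),cv2.minAreaRect(np.argwhere(d['mask'])[:,::-1].astype(np.float32)))
"
```

```text
now 13.3333 [0.6146 0.1067 0.2798] F [-0.3  -0.06  0.85] w 0.65
shift [0.0009 0.0006 0.0998] turn [0.0003 0.0013 0.001 ]
0.63 [279.8, 189.6] [0.623 0.106 0.19 ] ((281.0, 190.5), (47.0, 50.0), 90.0)
```

>>> jog_arm:
  motion:
    - [[0.001,0.0006,0.025,0,0,0,-0.3],[0.001,0.0006,0.05,0,0,0,-0.3],[0.001,0.0006,0.08,0,0,0,-0.3],[0.001,0.0006,0.1,0,0,0,-0.3],[0.001,0.0006,0.1,0,0,0,-0.1],[0.001,0.0006,0.1,0,0,0,1],[0.001,0.0006,0.1,0,0,0,1],[0.001,0.0006,0.1,0,0,0,1],[0.001,0.0006,0.1,0,0,0,1],[0.001,0.0006,0.1,0,0,0,1]]
  force: 30

```text
clock: 14.27
position: [0.6165, 0.1062, 0.1817]
ee_rot: [-3.136, -0.191, -0.003]
force: [-1.3, 1.8, 0.8]
width: 0.268
gripper_force: 0.6
```

>>> jog_arm:
  motion:
    - [[0,0,0,0,0,0,1],[0,0,0,0,0,0,1],[0,0,0,0,0,0,1],[0,0,0,0,0,0,1]]

```text
clock: 14.6
position: [0.6166, 0.1064, 0.1815]
ee_rot: [-3.135, -0.192, -0.003]
force: [-0.3, 0.2, 6.3]
width: 0.255
gripper_force: 30.0
```

>>> jog_arm:
  motion:
    - [[0,0,-0.01,0,0,0,1],[0,0,-0.02,0,0,0,1],[0,0,-0.02,0,0,0,1],[0,0,-0.02,0,0,0,1]]

```text
clock: 14.93
position: [0.6163, 0.1062, 0.2013]
ee_rot: [-3.136, -0.191, -0.002]
force: [-0.4, 1.4, -3.1]
width: 0.251
gripper_force: 30.0
```

>>> jog_arm:
  motion:
    - [[-0.02,0,0,0,0,0,1],[-0.045,0,0,0,0,0,1],[-0.07,0,0,0,0,0,1],[-0.095,0,0,0,0,0,1],[-0.12,0,0,0,0,0,1],[-0.145,0,0,0,0,0,1],[-0.165,0,0,0,0,0,1],[-0.175,0,0,0,0,0,1],[-0.18,0,-0.02,0,0,0,1],[-0.18,0,-0.05,0,0,0,1]]

```text
clock: 15.77
position: [0.4343, 0.0832, 0.2489]
ee_rot: [3.135, 0.192, -0.009]
force: [0.5, -0.6, -4.2]
width: 0.251
gripper_force: 30.0
```

>>> jog_arm:
  motion:
    - [[0,0.03,0,0,0,0,1],[0,0.065,0,0,0,0,1],[0,0.1,0,0,0,0,1],[0,0.135,0,0,0,0,1],[0,0.17,0,0,0,0,1],[0,0.205,0,0,0,0,1],[0,0.24,0,0,0,0,1],[0.01,0.275,0,0,0,0,1],[0.02,0.31,0,0,0,0,1],[0.03,0.345,0,0,0,0,1]]

```text
clock: 16.6
position: [0.5095, -0.2568, 0.2504]
ee_rot: [3.135, 0.191, 0.0]
force: [2.0, 1.1, -2.7]
width: 0.258
gripper_force: 30.0
```

>>> jog_arm:
  motion:
    - [[0,0,0,0,0,0,1],[0,0,0,0,0,0,1],[0,0,0,0,0,0,1]]

```text
clock: 16.85
position: [0.5089, -0.2543, 0.2498]
ee_rot: [-3.135, -0.191, 0.001]
force: [0.2, 1.1, -2.7]
width: 0.256
gripper_force: 30.0
```

```bash
python3 -c "
from h import *
goal([.47,-.29,.25],.1015)
p=camera_params('wrist');im=get_image('wrist').copy();np.savez('w5.npz',im=im,T=p['T'])
cv2.imwrite('pics/w5.png',cv2.resize(im[0:260,180:480],None,fx=2.3,fy=2.3,interpolation=2)[:,:,::-1])"
```

```text
now 16.85 [ 0.5089 -0.2543  0.2498] F [ 0.18  1.09 -2.7 ] w 0.256
shift [-0.043   0.0307 -0.0001] turn [-0.001   0.0009  0.0203]
```

View pics/w5.png

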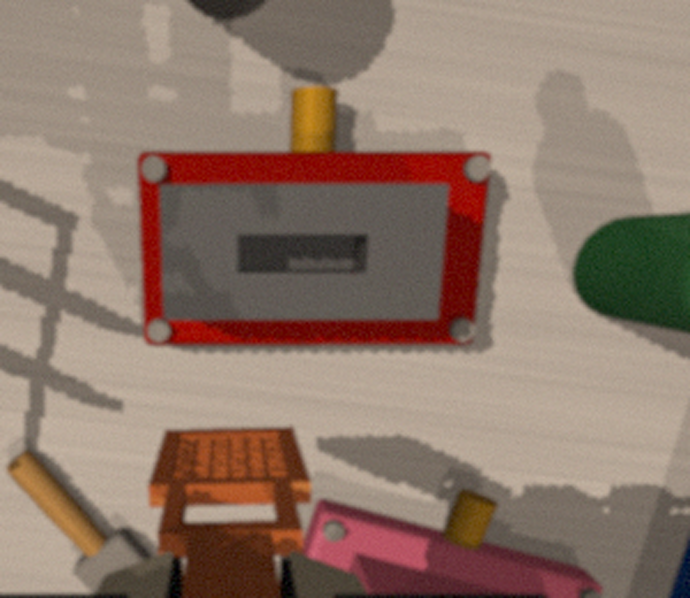

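Slot is clearly visible: crop corners (238,236)–(367,273), foot corners (140,154)–(482,343), with the copper screen held at (230,480). No pictures left to view after this one (10 used).

```bash
cat > fit3.py <<'E'
from h import *
from scipy.optimize import least_squares
p=camera_params("wrist");p["T"]=np.load("w5.npz")["T"]
def fit(n,uv,hx,hy,z):
    X=np.array([[hx,hy,z],[hx,-hy,z],[-hx,-hy,z],[-hx,hy,z]]);uv=np.array(uv)/2.3+[180,0]
    f=lambda s:(proj("wrist",place(X,s),p)-uv).ravel()
    s=least_squares(f,[.58,-.29,.1]).x;print(n,s.round(4),f(s).round(1))
fit("foot",[(140,154),(489,154),(482,343),(148,343)],.05,.092,.03)
fit("carr",[(162,184),(449,184),(440,320),(162,320)],.03,.065,.085)
fit("slot",[(238,236),(367,236),(367,273),(238,273)],.0085,.03,.085)
E
python3 fit3.py
```

```text
foot [ 0.5888 -0.2906  0.1286] [-0.6 -0.5  3.  -1.8 -2.   0.9 -0.5  2. ]
carr [ 0.5878 -0.2792  0.1202] [-0.4  0.1  0.2  0.2 -0.9 -0.2  1.1 -0.2]
slot [ 0.5874 -0.279   0.1227] [-0.1 -0.2  0.6 -0.3 -0.3  0.2 -0.1  0.3]
```

Run:
```python
exec(open("fit3.py").read())
o=np.array([.5089,-.2543]);c,s=np.cos(.122),np.sin(.122)
for u,v,z in((165,430,.1245),(295,430,.1245),(150,485,.1985),(310,485,.1985),(150,502,.1985),(310,502,.1985)):
    q=ray("wrist",[180+u/2.3,v/2.3],z,p)[:2]-o;print(u,v,"own x,y rel TCP (mm)",np.round(1e3*np.array([c*q[0]+s*q[1],-s*q[0]+c*q[1]]),1))
goal([.5875,-.279,.25],.122)
```

```text
foot [ 0.5888 -0.2906  0.1286] [-0.6 -0.5  3.  -1.8 -2.   0.9 -0.5  2. ]
carr [ 0.5878 -0.2792  0.1202] [-0.4  0.1  0.2  0.2 -0.9 -0.2  1.1 -0.2]
slot [ 0.5874 -0.279   0.1227] [-0.1 -0.2  0.6 -0.3 -0.3  0.2 -0.1  0.3]
165 430 own x,y rel TCP (mm) [ 1.4 28.3]
295 430 own x,y rel TCP (mm) [  1.4 -29.1]
150 485 own x,y rel TCP (mm) [ 1.1 27.2]
310 485 own x,y rel TCP (mm) [  1.  -27.9]
150 502 own x,y rel TCP (mm) [-5.1 27.4]
310 502 own x,y rel TCP (mm) [ -5.2 -28.1]
now 16.9 [ 0.509  -0.2536  0.2501] F [-0.13  1.02 -2.77] w 0.253
shift [0.0747 0.0349 0.0001] turn [-0.0009  0.0004  0.0011]
```

>>> jog_arm:
  motion:
    - [[0.02,0.009,0,0,0,0,1],[0.045,0.02,0,0,0,0,1],[0.07,0.032,0,0,0,0,1],[0.077,0.0345,0,0,0,0,1],[0.077,0.0345,0.015,0,0,0,1],[0.077,0.0345,0.028,0,0,0,1],[0.077,0.0345,0.034,0,0,0,1],[0.077,0.0345,0.034,0,0,0,1],[0.077,0.0345,0.034,0,0,0,1]]

```text
clock: 17.65
position: [0.5894, -0.2789, 0.2169]
ee_rot: [-3.135, -0.193, 0.0]
force: [-0.4, 0.2, -1.2]
width: 0.252
gripper_force: 30.0
```

```bash
cat > rel.py <<'E'
from h import *
o=observe();c,s=np.cos(.122),np.sin(.122);q=o["position"][:2]-[.5875,-.279]
f=o["force"];print("TCP rel slot own x,y mm",np.round(1e3*np.array([c*q[0]+s*q[1],-s*q[0]+c*q[1]]),2),"lower edge z",round(o["position"][2]-.1253,4),"F",f.round(1),"T",o["ft_torque"].round(2),o["clock"],R.from_rotvec(o["ee_rot"]).as_matrix()[:,2].round(3))
E
python3 rel.py
```

```text
TCP rel slot own x,y mm [ 1.89 -0.09] lower edge z 0.0916 F [-0.4  0.2 -1.2] T [ 0.03 -0.01  0.01] 17.65 [-0.  0. -1.]
```

>>> jog_arm:
  motion:
    - [[0,0,0.002,0,0,0,1],[0,0,0.004,0,0,0,1],[0,0,0.006,0,0,0,1],[0,0,0.0075,0,0,0,1],[0,0,0.009,0,0,0,1],[0,0,0.009,0,0,0,1]]

```text
clock: 18.15
position: [0.5894, -0.2795, 0.2072]
ee_rot: [-3.136, -0.191, 0.001]
force: [0.2, 0.5, -2.5]
width: 0.251
gripper_force: 30.0
```

```bash
python3 rel.py
```

```text
TCP rel slot own x,y mm [ 1.87 -0.76] lower edge z 0.0819 F [ 0.2  0.5 -2.5] T [0.04 0.02 0.03] 18.15 [-0.  0. -1.]
```

>>> jog_arm:
  motion:
    - [[0,0,0.002,0,0,0,1],[0,0,0.004,0,0,0,1],[0,0,0.006,0,0,0,1],[0,0,0.006,0,0,0,1]]

```text
clock: 18.48
position: [0.5893, -0.2795, 0.2009]
ee_rot: [-3.135, -0.191, 0.001]
force: [0.1, -0.3, -3.1]
width: 0.249
gripper_force: 30.0
```

```bash
python3 rel.py
```

```text
TCP rel slot own x,y mm [ 1.77 -0.68] lower edge z 0.0756 F [ 0.1 -0.3 -3.1] T [0.04 0.05 0.01] 18.4833 [-0.001  0.    -1.   ]
```

In the slot, no contact force. Continue down, slowing near the floor (lower edge 45 mm).

>>> jog_arm:
  motion:
    - [[0,0,0.003,0,0,0,1],[0,0,0.006,0,0,0,1],[0,0,0.009,0,0,0,1],[0,0,0.012,0,0,0,1],[0,0,0.015,0,0,0,1],[0,0,0.018,0,0,0,1],[0,0,0.021,0,0,0,1],[0,0,0.024,0,0,0,1],[0,0,0.026,0,0,0,1],[0,0,0.026,0,0,0,1]]

```text
clock: 19.32
position: [0.5893, -0.2794, 0.1749]
ee_rot: [-3.135, -0.191, 0.001]
force: [-0.5, 0.4, -2.2]
width: 0.256
gripper_force: 30.0
```

```bash
python3 rel.py
```

```text
TCP rel slot own x,y mm [ 1.75 -0.67] lower edge z 0.0496 F [-0.5  0.4 -2.2] T [0.05 0.06 0.04] 19.3167 [-0.001  0.    -1.   ]
```

>>> jog_arm:
  motion:
    - [[0,0,0.001,0,0,0,1],[0,0,0.002,0,0,0,1],[0,0,0.003,0,0,0,1],[0,0,0.004,0,0,0,1],[0,0,0.0045,0,0,0,1],[0,0,0.0045,0,0,0,1]]

```text
clock: 19.82
position: [0.5897, -0.2795, 0.1711]
ee_rot: [3.136, 0.192, 0.0]
force: [0.7, -0.2, -2.2]
width: 0.253
gripper_force: 30.0
```

```bash
python3 rel.py
```

```text
TCP rel slot own x,y mm [ 2.16 -0.74] lower edge z 0.0458 F [ 0.7 -0.2 -2.2] T [ 0.08 -0.02  0.03] 19.8167 [ 0. -0. -1.]
```

>>> jog_arm:
  motion:
    - [[0,0,0.0005,0,0,0,1],[0,0,0.001,0,0,0,1],[0,0,0.001,0,0,0,1],[0,0,0.001,0,0,0,1]]

```text
clock: 20.15
position: [0.5903, -0.2795, 0.1709]
ee_rot: [3.135, 0.192, 0.003]
force: [-0.3, 0.7, 5.6]
width: 0.255
gripper_force: 30.0
```

Floor reached with light contact. Releasing.

>>> jog_arm:
  motion:
    - [[0,0,0,0,0,0,-0.3],[0,0,0,0,0,0,-0.3],[0,0,0,0,0,0,-0.3],[0,0,0,0,0,0,-0.3],[0,0,0,0,0,0,-0.3],[0,0,-0.03,0,0,0,-0.3],[0,0,-0.06,0,0,0,-0.3],[0,0,-0.1,0,0,0,-0.3],[0,0,-0.13,0,0,0,-0.3],[0,0,-0.13,0,0,0,-0.3]]

```text
clock: 20.98
position: [0.5923, -0.2804, 0.3075]
ee_rot: [3.131, 0.191, 0.015]
force: [-0.2, 0.3, 0.2]
width: 0.646
gripper_force: 0.0
```

>>> jog_arm:
  motion:
    - [[-0.03,0,0,0,0,0,-0.3],[-0.06,0,0,0,0,0,-0.3],[-0.09,0,0,0,0,0,-0.3],[-0.12,0,0,0,0,0,-0.3],[-0.12,0,0,0,0,0,-0.3],[-0.12,0,0,0,0,0,-0.3]]

```text
clock: 21.48
position: [0.4691, -0.295, 0.3005]
ee_rot: [3.135, 0.187, 0.0]
force: [1.6, -0.6, 1.1]
width: 0.651
gripper_force: 0.0
```

Run:
```python
from h import *
S=box(-.004,.004,-.028,.028,0,.074);parts=[S,box(-.004,.004,-.021,.021,.108,.116),box(-.004,.004,-.012,.012,.116,.161)]
def up(b,z): b=b.copy();b[:,2]+=z;return b
for c in("wrist","side","top"):
    p=camera_params(c);im=get_image(c)
    for q in("screen_copper","screen_white","screen_blue"):
        for d in silhouettes(q,c)[:2]:
            a=np.argwhere(d["mask"]);print(c,q,round(d["p"],2),d["pixel"],a.min(0)[::-1],a.max(0)[::-1])
    print(" predicted copper", [proj(c,place(up(b,.045),[.5875,-.279,.122]),p).round(0)[[0,-1]].tolist() for b in parts],"tab top",proj(c,[[.5875,-.279,.206]],p).round(0))
    for n,x in(("white",-.04),("blue",-.09)): print(" predicted",n,"tab top",proj(c,place(np.array([[x,0,.217]]),[.623,-.04,-.122]),p).round(0))
```

```text
wrist screen_copper 0.78 [277.6, 66.1] [253  52] [304  77]
wrist screen_white 0.79 [46.6, 46.6] [ 0 28] [104  61]
 predicted copper [[[299.0, 77.0], [251.0, 63.0]], [[299.0, 68.0], [255.0, 58.0]], [[290.0, 67.0], [262.0, 50.0]]] tab top [[277.  55.]]
 predicted white tab top [[-47.  17.]]
 predicted blue tab top [[-43.  86.]]
side screen_copper 0.53 [292.6, 155.1] [288 133] [292 177]
side screen_white 0.77 [285.7, 206.6] [279 174] [287 239]
side screen_blue 0.66 [305.7, 211.0] [298 178] [308 241]
 predicted copper [[[290.0, 180.0], [288.0, 167.0]], [[291.0, 149.0], [289.0, 153.0]], [[291.0, 147.0], [289.0, 137.0]]] tab top [[290. 135.]]
 predicted white tab top [[283. 176.]]
 predicted blue tab top [[305. 179.]]
top screen_white 0.45 [288.0, 211.6] [278 202] [296 218]
top screen_blue 0.47 [285.1, 230.8] [276 219] [294 233]
 predicted copper [[[372.0, 217.0], [358.0, 211.0]], [[377.0, 210.0], [363.0, 208.0]], [[375.0, 209.0], [369.0, 204.0]]] tab top [[373. 205.]]
 predicted white tab top [[288. 203.]]
 predicted blue tab top [[285. 220.]]
```

Masks match the predicted seated and hung positions, with the same 1–2 px offset on all three tabs. Handing in.

```bash
python3 -c "
from cell import *
print(sign_off())"
```

```text
the job is handed in; nothing more can be done
None
```

The white and blue screens hang on the formerly empty hook, the copper screen sits on the floor of the red holder's slot with its tab up, and the gripper is open and clear. I handed the job in at about 22 s of the 72 s allowed; the highest force I read was about 20 N, briefly, as the blue screen came down on its rod.

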